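# Index the turret stop and set the block against it

### The arm

A 7-joint arm with a two-finger parallel gripper is mounted at the origin on a cart in front of the work surface, level with it; the furniture and walls round the work are solid. World frame = base frame: x ahead of the robot, y to its left, z up, the work surface at z = 0. Lengths are in m, angles in rad, forces in N, time in s.
With the tool pointing down it reaches from about 0.4 to 0.85 m from the base axis. Payload 10.4 kg.
Tool frame: the origin (TCP) lies midway between the tips of the shut fingers; the grasp point (between the pads) lies 19 mm behind it (manip.pinch_z is the distance from the TCP to the grasp point, in m); x points along the fingers, y is the direction in which the jaws open and shut, and the axes are right-handed (so a half turn about x gives the same grasp; the last joint's range is limited). The gripper opens to 87 mm and grips with 3 to 60 N. Pads are 19 mm wide; open, the fingers measure 117 mm over their backs; the gripper's body (75 mm by 190 mm) begins 51 mm behind the grasp point.
Start: joints at [1.284, 0.332, -0.065, 1.46, 0.022, 1.35, -0.088], TCP at [0.163, -0.603, 0.185] pointing down, gripper open.
Joint ranges: [-2.6, 2.6], [-0.5, 2.12], [-1.47, 1.34], [0.16, 2.42], [-1.27, 4.41], [0.06, 2.06], [-2.6, 2.6]. Speed limits (rad/s): [2.22, 2.22, 2.79, 2.79, 3.14, 3.14, 3.14].

### API

Orientations are given as a unit quaternion [x, y, z, w].
In Python, from plant import manip, claw, ik, viewer gives the robot as it stands. Calls block until the motion is done:
- manip.goto(position, orientation): joint-space move of the TCP to a pose.
- manip.movel(position, frame=None, velocity=0.15): straight line of the TCP; frame=None keeps the orientation; velocity is the mean speed in m/s.
- manip.move_joints(angles): joint-space move.
- claw.gripper_to(opening): finger opening in m; the grip force is fixed at half the most; returns when the fingers have stopped.
- manip.wait(seconds).
- ik(position, orientation): joint angles nearest the present ones, or None.
- manip.sense(): the state.
- viewer.get_image(name): name is "side" or "top"; returns a dict with "color" (480x640x3 uint8, blue, green, red), "K" (3x3 intrinsics, pixels), "dist" ([k1, k2, p1, p2, k3] as OpenCV has them; the pictures are not rectified), "position" and "rotation" of the camera in the world. Camera axes: x right, y down, z forward; pixel columns grow to the right and rows downward; lengths in m; the calibration is good to about 2 mm. A picture is of the moment at which its call begins. There is no depth.
A pose or a line that the arm cannot do raises manip.Unreachable and nothing moves.
- manip.job_done(): hands the job in, once; it reports no verdict.
The state is a dict: "clock": time; "joints": joint angles; "joint_velocities": joint speeds; "effort": joint torques, N m; "tcp_pos": TCP position; "tool_rot": TCP orientation; "contact_force": force on the tool from outside, world axes, zero at the start; "ft_torque": the same for the moment, N m; "width": finger opening in m.
Only numpy, scipy, OpenCV 4.12 (cv2) and the standard library are available. Lean on these libraries where they do the work, as an engineer would, in place of code of your own. Each camera call takes 0.05 s, during which the arm holds its last target. There are 200 camera calls.

### The job

The turret stop at the end of the wooden channel is locked with its longest stop rod facing the block. Lift the locking plunger by pressing its sprung pad down, swing the turret one station counter-clockwise (seen from above) so that its shortest rod faces the block, and let the plunger drop fully home. Then slide the wood block along the channel until it rests squarely against the end of that rod; do not disturb the other things on the table.

Things in the scene. Friction and masses are not known exactly. Their poses are not given: they have to be found in the camera images.
- stop_jig: Fixed jig: square steel index plate (150 x 150 x 14 mm) with a plywood channel on its -x side. Origin on the table under the turret's upright axis, z up. Six holes in the plate, 58 mm from the axis, every 60 degrees, take the plunger's pin. The head's hub is 66 mm high.
- channel_mouth (a point): Open end of the channel, middle of its floor: jig x = -231 mm, 15 mm above the table. The channel runs along jig x, centred on jig y = 0, to the index plate (1 mm lower, from x = -75 mm), which carries the block on. Two aluminium rails 13 mm high, 12 mm thick, 68 mm apart inside, at jig x = -225 to -75 mm.
- turret (a joint): Angle of the turret head, rad, counter-clockwise seen from above. 0 = start, longest rod (ends 74 mm from the axis) along jig -x; +1.047 (60 degrees) = shortest rod along jig -x, the wanted station. About 0.1 N m turns it while the plunger is up. Its beam (36 mm wide, top 58 mm high, 128 mm long) carries plunger and pad; it points at jig angle 60 degrees (jig +x towards +y) plus this angle.
- short_rod_end (a point): End of the shortest stop rod, 38 mm from the axis, 25 mm above the table; it turns with the turret. The four level rods are 14 mm thick; they end 38, 74, 50 and 62 mm from the axis, 60 degrees apart.
- plunger (a joint): Lift of the sprung locking plunger, m: 0 = home, 0.014 = highest. Its 14 mm pin, 58 mm from the axis, reaches 9 mm into the plate and is clear above 0.009. Let go within about 0.03 rad of a hole it springs home; elsewhere it rides on the plate at 0.009 until turned over a hole. A linkage lifts it exactly as far as the pad is pressed.
- knob_top (a point): Top of the plunger's black knob, 24 mm across, 18 mm high, 80 mm above the table when home; it rises with the plunger.
- pad_top (a point): Middle of the upper face of the sprung black pad, 104 mm from the turret axis, 76 mm above the table when up; turns with the turret. Goes straight down at most 14 mm: 4 N starts it, 9 N at the bottom; 11 to 13 mm clears the plunger. 44 mm long along the beam (its x axis); on both sides a lip 12 mm high, 5 mm thick, 44 mm apart inside: a fingertip pressing between them can sweep the turret round.
- block_center (a point): Centre (half-way up) of the loose wood block, 110 x 62 x 19 mm, lying flat in the channel, its long side (its y axis) along it. Its end faces are 55 mm from this point; push the one towards the channel's mouth. Against the shortest rod its centre lies at jig x = -93 mm.
- work_block: The same wood block; origin under its middle, 9.5 mm below its centre.
- model: Bystander: loose many-faced model solid, 63 mm, beyond the jig; origin under its middle.
- tape_roll: Bystander: loose roll of masking tape lying flat, 104 mm across, 25 mm high; origin under its middle.

How it is judged:
By the outcome, as a careful person would: the job done as asked, in the order asked, and still so for the second after the job is handed in, with the robot touching nothing.
It also fails if it takes over 48 s, if anything falls off the work surface, if the arm or the gripper's body presses on something with over 40 N, if the wrist force passes 120 N, or if a joint passes its speed limit or range.

## Working session

There is one attempt and no reset: what is moved stays moved. The work goes in short steps, each a Python script; the robot and the scene stay as the last script left them, time stands still between calls to the robot, and variables do not carry over. Pictures are saved under pics/ and viewed, about 8 in all and at most 12, crops included, and the job is handed in when it is done.

```bash
mkdir -p pics; ls; python3 - <<'E'
from plant import manip, claw, ik, viewer
import cv2
for n in ("side","top"):
    d=viewer.get_image(n); cv2.imwrite(f"pics/{n}0.png",d["color"]); print(n,d["K"],d["dist"],d["position"],d["rotation"])
s=manip.sense(); print(s["clock"],s["tcp_pos"],s["tool_rot"],s["width"],manip.pinch_z)
E
```

```text
pics
side [[494.3936421    0.         312.98731533]
 [  0.         494.3936421  236.98132383]
 [  0.           0.           1.        ]] [-0.02105612  0.          0.          0.          0.        ] [0.5354224  0.42198344 0.78332955] [-5.05007899e-04  9.08471725e-01 -4.17762290e-01  1.23910605e-02]
top [[479.18352204   0.         315.65973815]
 [  0.         479.18352204 242.15605424]
 [  0.           0.           1.        ]] [0.02210159 0.         0.         0.         0.        ] [ 0.3839125 -0.3724031  1.1033264] [-0.70284188  0.70639792 -0.05423571  0.06382606]
0.1 [ 0.16284494 -0.60301046  0.18415884] [-0.70088485 -0.09342702  0.70104362 -0.09257245] 0.08751984312614271 0.0187
```

View pics/top0.png

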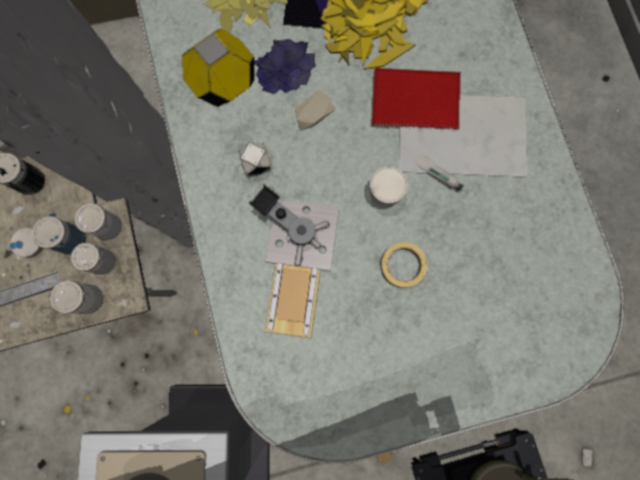

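View pics/side0.png

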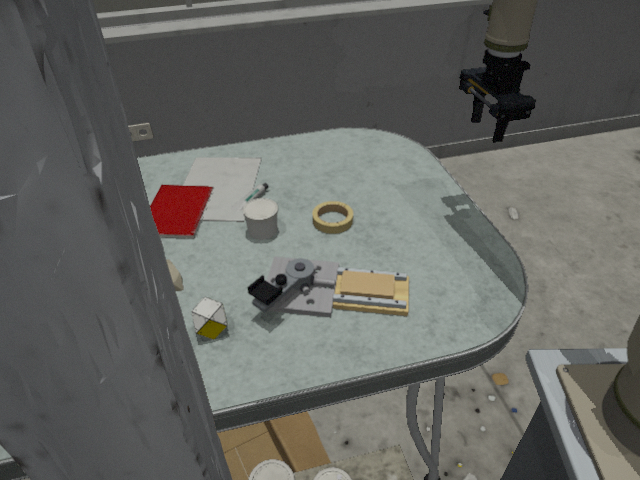

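The top view shows the hub at about (302,230), the pad at (265,200) and the channel mouth at about (291,335). The tape roll is at (404,265), the model at (255,158), and a tall grey slab stands to the left.

```bash
cat > h.py <<'E'
from plant import manip, claw, ik, viewer
import cv2, numpy as np
from scipy.spatial.transform import Rotation as R
def ray(d,px):
    u=cv2.undistortPoints(np.array(px,float).reshape(-1,1,2),d["K"],np.array(d["dist"])).reshape(-1,2)
    v=np.c_[u,np.ones(len(u))]@R.from_quat(d["rotation"]).as_matrix().T
    return np.array(d["position"]),v
def onz(d,px,z):
    c,v=ray(d,px); return c+v*((z-c[2])/v[:,2])[:,None]
def proj(d,P):
    r=R.from_quat(d["rotation"]).as_matrix(); rv=cv2.Rodrigues(r.T)[0]
    return cv2.projectPoints(np.array(P,float).reshape(-1,3),rv,-r.T@np.array(d["position"]),d["K"],np.array(d["dist"]))[0].reshape(-1,2)
E
python3 - <<'E'
from h import *
d=viewer.get_image("top"); im=d["color"]
print(onz(d,[(302,230)],.066),onz(d,[(265,200)],.076),onz(d,[(291,335)],.015),"wall base",onz(d,[(195,240),(160,90)],0))
c=cv2.resize(im[175:345,235:345],None,fx=3.5,fy=3.5,interpolation=cv2.INTER_CUBIC)
e=viewer.get_image("side"); f=cv2.resize(e["color"][245:325,235:420],None,fx=2.2,fy=2.2,interpolation=cv2.INTER_CUBIC)
o=np.zeros((600,800,3),np.uint8); o[:c.shape[0],:c.shape[1]]=c; o[:f.shape[0],390:390+f.shape[1]]=f
cv2.imwrite("pics/crop.png",o)
# orange-ish channel/block mask, black masks
hsv=cv2.cvtColor(im,cv2.COLOR_BGR2HSV)
def rep(m,name,z):
    m=m.astype(np.uint8)
    k,l,st,ce=cv2.connectedComponentsWithStats(m)
    for i in range(1,k):
        if st[i,4]>25 and 235<ce[i,0]<345 and 175<ce[i,1]<345:
            r=cv2.minAreaRect(np.argwhere(l==i)[:,::-1].astype(np.float32))
            print(name,st[i],ce[i].round(1),onz(d,[ce[i]],z)[0].round(4),"rect",[np.round(a,1) for a in r])
rep((hsv[...,1]>75)&(hsv[...,0]<30)&(hsv[...,2]>100),"wood",.034)
rep(hsv[...,2]<60,"black",.076)
E
```

```text
[[ 0.58637277 -0.32859756  0.066     ]] [[ 0.65246495 -0.24717864  0.076     ]] [[ 0.35795065 -0.3021314   0.015     ]] wall base [[ 0.57701333 -0.07514698  0.        ]
 [ 0.95329566  0.02491815  0.        ]]
wood [ 266  265   54   72 2142] [293.3 300.7] [ 0.4329 -0.3081  0.034 ] rect [array([292.7, 299.8]), array([45.4, 68.7]), np.float64(8.5)]
black [251 186  28  30 446] [264.6 200.7] [ 0.6508 -0.2464  0.076 ] rect [array([264.6, 200.6]), array([19.4, 24.3]), np.float64(39.1)]
black [276 209  10  10  80] [280.4 213.4] [ 0.622  -0.2815  0.076 ] rect [array([280.5, 213.5]), array([9., 9.]), np.float64(90.0)]
```

View pics/crop.png

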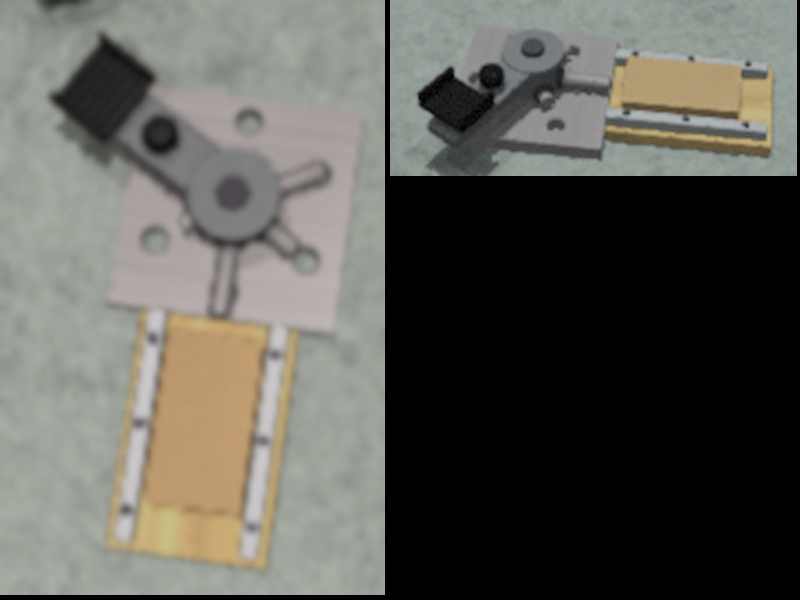

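The crop gives the hub centre at crop (233,194), with the rail centrelines running from (217,318) to (185,548). The block's top corners are at about (165,332), (265,345), (148,502) and (242,513). Next I'll fit the jig pose and test reachability.

```bash
cat >> h.py <<'E'
def quat(a):
    c,s=np.cos(a),np.sin(a)
    return R.from_matrix(np.array([[0,c,s],[0,s,-c],[-1,0,0]])).as_quat()
E
python3 - <<'E'
from h import *
d=viewer.get_image("top"); e=viewer.get_image("side")
cp=lambda L:np.array(L,float)/3.5-.36+[235,175]
hub=onz(d,cp([(233,194)]),.066)[0]
rl=onz(d,cp([(155,310),(122,540),(280,326),(248,557)]),.028)
print("hub",hub,"rails",rl.round(4))
m0=(rl[0]+rl[2])/2; m1=(rl[1]+rl[3])/2
for v in (m0-m1,rl[0]-rl[1],rl[2]-rl[3],hub-m1): print("yaw",np.degrees(np.arctan2(v[1],v[0])),np.linalg.norm(v[:2]))
pad=np.array([.6508,-.2464]);v=pad-hub[:2];print("pad",np.degrees(np.arctan2(v[1],v[0])),np.linalg.norm(v))
k=np.array([.622,-.2815]);v=k-hub[:2];print("knob",np.degrees(np.arctan2(v[1],v[0])),np.linalg.norm(v))
bl=onz(d,cp([(165,332),(265,345),(148,502),(242,513)]),.034)
yaw=np.arctan2(*(hub-m1)[[1,0]]);x=np.array([np.cos(yaw),np.sin(yaw)]);y=np.array([-x[1],x[0]])
print("block jig",[( (b[:2]-hub[:2])@x,(b[:2]-hub[:2])@y) for b in bl])
print("rails jig",[( (b[:2]-hub[:2])@x,(b[:2]-hub[:2])@y) for b in rl])
# side hub: crop (532,46)
h2=onz(e,[((532-390)/2.2-.3+235,46/2.2-.3+245)],.066);print("hub side",h2)
print("tool",R.from_quat(manip.sense()["tool_rot"]).as_matrix().round(3))
for a in range(-180,180,30):
    q=quat(np.radians(a)); print(a,[None if (j:=ik([*p],q)) is None else np.round(j,2).tolist() for p in ((.65,-.247,.12),(.547,-.232,.06),(.37,-.30,.02))])
E
```

```text
hub [ 0.58623013 -0.32685745  0.066     ] rails [[ 0.5176 -0.2749  0.028 ]
 [ 0.3716 -0.2554  0.028 ]
 [ 0.5068 -0.3556  0.028 ]
 [ 0.3608 -0.3349  0.028 ]]
yaw -7.8298299579501 0.14740028887464582
yaw -7.605095891521579 0.1473156845238906
yaw -8.054302739235744 0.14748715833097273
yaw -8.200891844766918 0.2223106126374879
pad 51.25176149497979 0.10316331404000857
knob 51.7399256702005 0.05776488440470777
block jig [(np.float64(-0.08912252890804943), np.float64(0.03252849058494703)), (np.float64(-0.08859639774506495), np.float64(-0.032156603290594755)), (np.float64(-0.1969383163065646), np.float64(0.026927636635098826)), (np.float64(-0.19549977197555968), np.float64(-0.03273163643793251))]
rails jig [(np.float64(-0.07530792838474502), np.float64(0.04168146176785403)), (np.float64(-0.22261564829134253), np.float64(0.040149612342524045)), (np.float64(-0.07451890135799724), np.float64(-0.03977227238460133)), (np.float64(-0.22200557698363324), np.float64(-0.0401496123425241))]
hub side [[ 0.58841851 -0.32329871  0.066     ]]
tool [[-0.     0.261 -0.965]
 [ 0.    -0.965 -0.261]
 [-1.    -
[... 945 characters left out ...]
13, 0.13], [1.02, 0.21, -0.47, 2.0, 0.12, 0.95, 0.49]]
30 [[0.76, 0.62, -0.71, 1.3, 0.4, 1.36, 0.58], [0.84, 0.44, -0.65, 1.66, 0.29, 1.13, 0.64], [1.04, 0.22, -0.5, 2.0, 0.13, 0.95, 1.01]]
60 [[0.72, 0.61, -0.64, 1.3, 0.36, 1.35, 1.13], [0.82, 0.43, -0.61, 1.67, 0.27, 1.13, 1.18], [1.09, 0.22, -0.55, 2.0, 0.14, 0.95, 1.52]]
90 [[0.73, 0.61, -0.67, 1.3, 0.37, 1.35, 1.65], [0.86, 0.45, -0.68, 1.66, 0.3, 1.14, 1.68], [1.13, 0.23, -0.59, 2.0, 0.16, 0.96, 2.03]]
120 [[1.01, 0.86, -1.25, 1.29, 0.81, 1.52, 1.95], [1.22, 0.72, -1.25, 1.65, 0.71, 1.3, 1.94], [1.66, 0.46, -1.23, 1.98, 0.5, 1.06, 2.29]]
150 [[1.01, 0.86, -1.25, 1.29, 0.81, 1.52, 2.48], [1.22, 0.72, -1.25, 1.65, 0.71, 1.3, 2.46], None]
```

```bash
cat >> h.py <<'E'
hub=np.array([.587,-.326]); YAW=np.radians(-8.0)
def jig(x,y,z): c,s=np.cos(YAW),np.sin(YAW); return [hub[0]+c*x-s*y,hub[1]+s*x+c*y,z]
def padpose(t,z,r=.104):  # t turret angle
    b=YAW+np.pi/3+t
    return [hub[0]+r*np.cos(b),hub[1]+r*np.sin(b),z], quat(b-np.pi)
E
python3 - <<'E'
from h import *
claw.gripper_to(0.0)
p,q=padpose(0,.15); manip.goto(p,q)
p,q=padpose(0,.085); manip.movel(p,velocity=.1)
s=manip.sense(); print(s["clock"],s["tcp_pos"],p,s["contact_force"],s["width"])
e=viewer.get_image("side"); d=viewer.get_image("top")
o=np.hstack([cv2.resize(e["color"][200:330,230:360],(390,390)),cv2.resize(d["color"][140:270,220:350],(390,390))]); cv2.imwrite("pics/hover.png",o)
E
```

```text
4.8 [ 0.65144445 -0.24418018  0.08568607] [np.float64(0.6510287934338684), np.float64(-0.24404688162490096), 0.085] [-0.39601969 -0.07520706 -0.33687214] 0.0007386345085374109
```

View pics/hover.png

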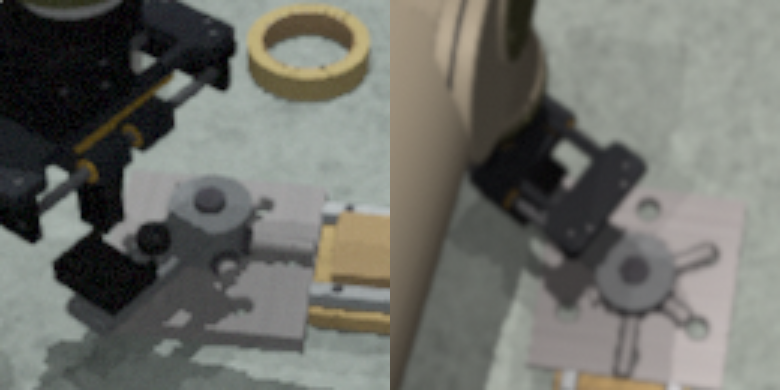

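```bash
python3 - <<'E'
from h import *
e=viewer.get_image("side")
b=YAW+np.pi/3; u=np.array([np.cos(b),np.sin(b)]);w=np.array([-u[1],u[0]])
P=lambda r,t,z:[*(hub+r*u+t*w),z]
pts=[P(.104,0,.076),manip.sense()["tcp_pos"]]+[P(r,t,.088) for r in(.082,.126) for t in(-.027,-.022,.022,.027)]+[P(0,0,.066),P(.058,0,.080)]
print(((proj(e,pts)-[230,200])*3).round(0))
p=((proj(e,pts)-[230,200])*6)
c=cv2.resize(e["color"][200:330,230:360],(780,780),interpolation=cv2.INTER_CUBIC)
c=np.clip(c.astype(float)*2.5,0,255).astype(np.uint8)
for i,x in enumerate(p): cv2.circle(c,tuple(int(v) for v in x),3,[(0,0,255),(0,255,0),(255,255,0)][min(i,2)],-1)
cv2.imwrite("pics/hov2.png",c[300:700])
E
```

```text
[[107. 271.]
 [105. 260.]
 [ 99. 221.]
 [104. 224.]
 [154. 254.]
 [160. 257.]
 [ 52. 259.]
 [ 58. 263.]
 [108. 294.]
 [114. 297.]
 [210. 194.]
 [154. 227.]]
```

View pics/hov2.png

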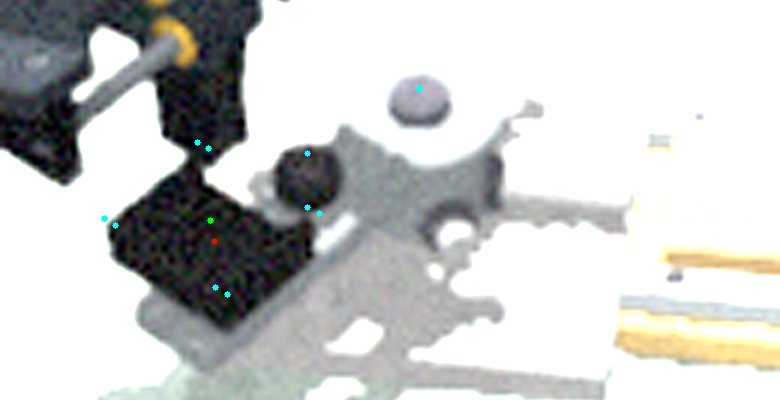

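The overlay matches the jig to within about 2 px. The finger's visible end at crop (205,160) is well above the projected TCP at (211,220). I'll check that against the first picture, where the fingertips hang free at about (477,121) and (500,141).

```bash
python3 - <<'E'
from h import *
e=viewer.get_image("side")
print(proj(e,[[.16284,-.60301,.18416],[.16284,-.60301,.2028]]).round(1))
y=np.array([.261,-.965,0]);c=np.array([.16284,-.60301,.18416])
print(proj(e,[c+.044*y,c-.044*y,c+.0585*y,c-.0585*y]).round(1))
s=manip.sense();print(s["tcp_pos"],s["contact_force"],s["joints"])
d=viewer.get_image("top")
im=cv2.imread("pics/side0.png")[60:150,450:545]
c2=cv2.resize(im,None,fx=4,fy=4,interpolation=cv2.INTER_CUBIC)
c3=cv2.resize(e["color"][225:295,235:305],(360,360),interpolation=cv2.INTER_CUBIC)
cv2.imwrite("pics/cmp.png",np.clip(np.hstack([c2,c3]).astype(float)*1.5,0,255).astype(np.uint8))
E
```

```text
[[481.9 145.2]
 [483.4 138.2]]
[[472.7 136.3]
 [491.5 154.6]
 [469.8 133.5]
 [494.8 157.8]]
[ 0.65147014 -0.24419083  0.08586009] [0.25821764 0.18628117 0.76629001] [ 0.50201208  0.56679137 -0.30522484  1.35678867  0.17146018  1.24244457
 -2.04738198]
```

View pics/cmp.png

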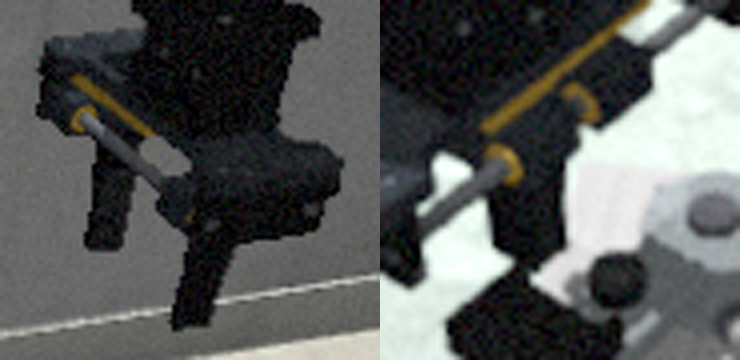

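Both pictures show the fingertips about 13 px above where the reported TCP projects. The gripper is really about 34 mm higher, or shifted sideways, relative to the reported TCP. I'll check with the top view before pressing.

```bash
python3 - <<'E'
from h import *
d=viewer.get_image("top"); s=manip.sense(); t=np.array(s["tcp_pos"]); Rm=R.from_quat(s["tool_rot"]).as_matrix()
print(Rm.round(3))
o=np.array([230,150]);f=6
c=cv2.resize(d["color"][150:250,220:350],None,fx=6,fy=6,interpolation=cv2.INTER_CUBIC); c=np.clip(c*2.0,0,255).astype(np.uint8)
def dot(P,col):
    for p in (proj(d,P)-[220,150])*6: cv2.circle(c,tuple(int(v) for v in p),4,col,-1)
dot([t],(0,255,0))
for dz,col in((.07,(0,0,255)),(.104,(255,255,0))):
    dot([t+[0,0,dz]+Rm@np.array([0,a*.095,b*.0375]) for a in(-1,1) for b in(-1,1)],col)
cv2.imwrite("pics/topdots.png",c)
E
```

```text
[[ 0.001 -0.616 -0.788]
 [-0.    -0.788  0.616]
 [-1.    -0.    -0.001]]
```

View pics/topdots.png

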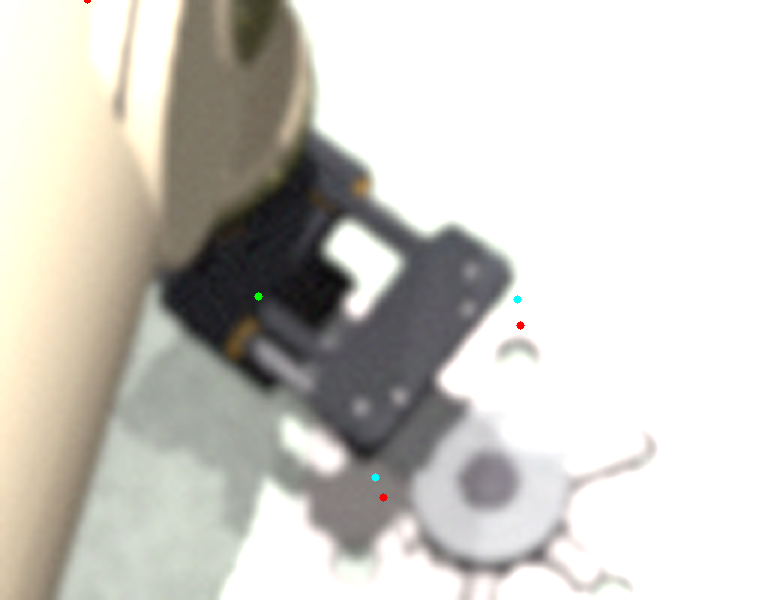

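The gripper is laterally where it should be, since the body edges line up once a height offset is allowed for. The disagreement is therefore in height. I'll settle it with a guarded touch on the pad.

```bash
python3 - <<'E'
from h import *
p,q=padpose(0,0)
f0=manip.sense()["contact_force"]
z=.084
while z>.032:
    manip.movel([p[0],p[1],z],velocity=.05); s=manip.sense(); f=s["contact_force"]
    print(round(z,3),s["tcp_pos"].round(4)if hasattr(s["tcp_pos"],"round") else s["tcp_pos"],np.round(f,1),round(s["clock"],2))
    if abs(f[2])>3 : break
    z-=.003
E
```

```text
0.084 [ 0.651  -0.244   0.0839] [-0.5 -0.1  0.2] 5.35
0.081 [ 0.6508 -0.244   0.0806] [0.6 1.2 0.8] 5.6
0.078 [ 0.6509 -0.244   0.0777] [-0.5 -0.   0.5] 5.85
0.075 [ 0.6508 -0.244   0.0747] [0.2 0.1 0.1] 6.1
0.072 [ 0.6509 -0.244   0.0717] [-1.  -0.2 -0.3] 6.35
0.069 [ 0.6509 -0.244   0.0687] [-0.4  0.3 -0.5] 6.6
0.066 [ 0.6509 -0.244   0.0657] [ 0.3 -0.  -0.2] 6.85
0.063 [ 0.6509 -0.244   0.0627] [0.3 0.4 0.1] 7.1
0.06 [ 0.6509 -0.244   0.0597] [-0.8  0.7 -0.1] 7.35
0.057 [ 0.6508 -0.244   0.0567] [-0.7  0.5 -0.5] 7.6
0.054 [ 0.6508 -0.244   0.0537] [ 0.3  0.1 -0.5] 7.85
0.051 [ 0.6509 -0.244   0.0507] [0.3 0.4 0.5] 8.1
0.048 [ 0.6509 -0.244   0.0477] [-0.4  0.1  0.1] 8.35
0.045 [ 0.6508 -0.244   0.0447] [0.2 0.5 0.4] 8.6
0.042 [ 0.6508 -0.244   0.0417] [-0.5  0.1  0.8] 8.85
0.039 [ 0.6511 -0.244   0.039 ] [-0.5  0.1  0.6] 9.1
0.036 [ 0.6513 -0.2442  0.0364] [-0.4  0.3  4.5] 9.35
```

Contact came at reported z ≈ 0.038, where 0.076 was expected, so the real fingertips are 38 mm above the reported TCP. I'll apply that offset and press to 12 mm.

```bash
cat >> h.py <<'E'
OFF=.038   # real tip height = reported z + OFF
def force(n=10):
    F=[]
    for _ in range(n): manip.wait(.02); F.append(manip.sense()["contact_force"])
    return np.mean(F,0)
E
python3 - <<'E'
from h import *
p,q=padpose(0,0)
for z in (.033,.030,.027,.0255):
    manip.movel([p[0],p[1],z],velocity=.05); f=force(6); s=manip.sense()
    print(z,s["tcp_pos"].round(4),f.round(2),round(s["clock"],2))
e=viewer.get_image("side")
cv2.imwrite("pics/press.png",cv2.resize(e["color"][225:325,235:345],(770,600)[:2] if 0 else (660,600),interpolation=cv2.INTER_CUBIC))
E
```

```text
0.033 [ 0.6514 -0.2442  0.0337] [-0.9   0.31  5.92] 9.7
0.03 [ 0.6515 -0.2443  0.0308] [-1.12  0.12  7.05] 10.05
0.027 [ 0.6516 -0.2444  0.0281] [-1.23 -0.22  8.02] 10.4
0.0255 [ 0.6517 -0.2445  0.0267] [-0.74 -0.39  8.62] 10.75
```

View pics/press.png

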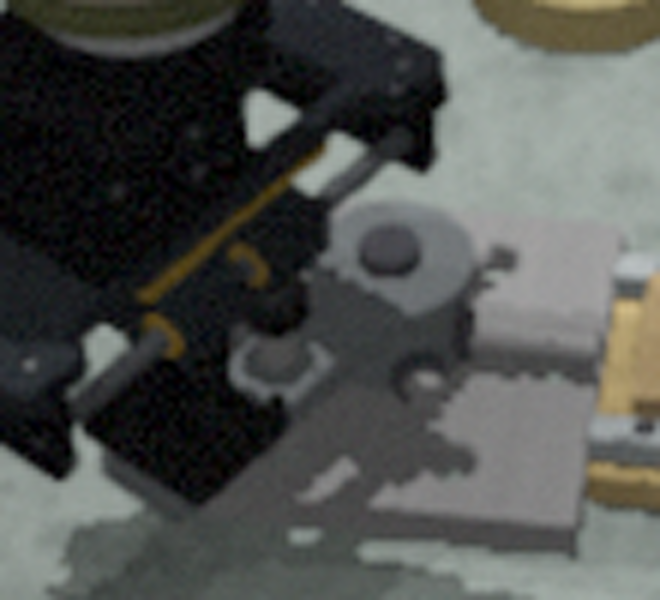

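The knob is raised (grey shank visible at about (275,360)). The force of 8.6 N means about 12.5 mm of press, so the pin is clear and I can sweep.

```bash
python3 - <<'E'
from h import *
for t in range(5,61,5):
    p,q=padpose(np.radians(t),.0257); manip.movel(p,frame=q,velocity=.05)
    f=manip.sense()["contact_force"]; print(t,np.round(f,1),manip.sense()["tcp_pos"].round(4))
    if np.hypot(f[0],f[1])>15 or not 5<f[2]<15: print("stop");break
print(manip.sense()["clock"])
d=viewer.get_image("top")
cv2.imwrite("pics/sw.png",cv2.resize(d["color"][165:285,235:355],(600,600),interpolation=cv2.INTER_CUBIC))
E
```

```text
5 [-1.1  0.2  8.3] [ 0.6443 -0.2392  0.027 ]
10 [-1.   0.1  8.2] [ 0.6364 -0.2347  0.027 ]
15 [-1.  -0.7  9.3] [ 0.6283 -0.2308  0.027 ]
20 [-0.9 -0.9  8.3] [ 0.6198 -0.2278  0.027 ]
25 [-0.2 -1.8  8.2] [ 0.611  -0.2254  0.027 ]
30 [ 0.4 -1.3  8.6] [ 0.6021 -0.2239  0.027 ]
35 [-0.1 -2.2  7.7] [ 0.5931 -0.2231  0.027 ]
40 [ 0.4 -1.8  8.4] [ 0.584  -0.2231  0.0269]
45 [ 0.2 -1.9  7.5] [ 0.5751 -0.2239  0.027 ]
50 [ 0.7 -2.8  8.7] [ 0.5662 -0.2255  0.027 ]
55 [ 0.6 -2.   8.7] [ 0.5574 -0.2278  0.027 ]
60 [ 0.8 -2.2  8.4] [ 0.5489 -0.2308  0.027 ]
14.8
```

View pics/sw.png

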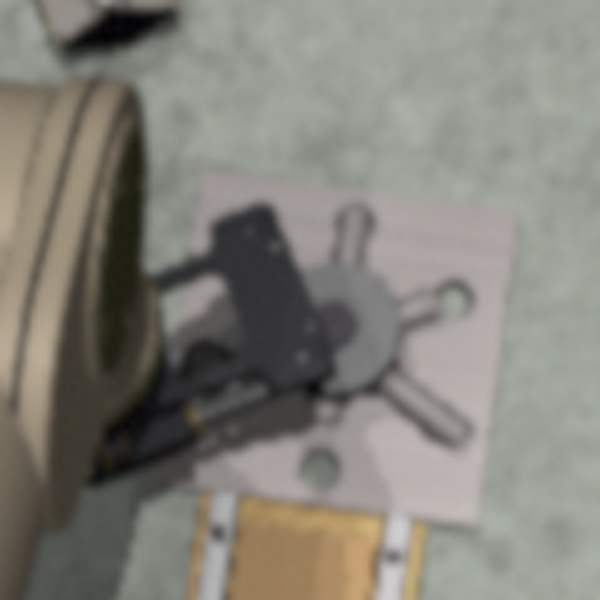

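The turret has followed, and the short rod now points at the channel. I'll release slowly. If the pin is in its hole, the pad force will keep following up to about z = 0.037.

```bash
python3 - <<'E'
from h import *
p,q=padpose(np.radians(60),0)
for z in (.029,.031,.033,.035,.037):
    manip.movel([p[0],p[1],z],velocity=.03); f=force(6); s=manip.sense()
    print(z,s["tcp_pos"].round(4),f.round(2),round(s["clock"],2))
E
```

```text
0.029 [ 0.5493 -0.2307  0.0302] [ 1.14 -2.29  7.27] 15.21
0.031 [ 0.5492 -0.2307  0.0321] [ 1.46 -2.69  6.37] 15.56
0.033 [ 0.5491 -0.2308  0.034 ] [ 1.38 -3.12  5.84] 15.91
0.035 [ 0.5489 -0.2307  0.0359] [ 2.43 -3.32  5.12] 16.26
0.037 [ 0.5484 -0.23    0.0374] [ 1.83 -3.05  4.86] 16.61
```

The force followed to 4.9 N with the pad nearly up, so the pin went into the hole; on the plate it would have vanished at about z = 0.030. I'll back off, go to the mouth and check.

```bash
python3 - <<'E'
from h import *
p,q=padpose(np.radians(60),.11); manip.movel(p,velocity=.15)
claw.gripper_to(.02)
manip.goto(jig(-.228,0,.06),quat(YAW-np.pi/2))
s=manip.sense(); print(s["clock"],s["tcp_pos"],s["width"],s["contact_force"])
e=viewer.get_image("side"); d=viewer.get_image("top")
im=d["color"]; m=(cv2.cvtColor(im,cv2.COLOR_BGR2HSV)[...,2]<60).astype(np.uint8)
k,l,st,ce=cv2.connectedComponentsWithStats(m)
for i in range(1,k):
    if 25<st[i,4]<800 and 230<ce[i,0]<345 and 175<ce[i,1]<300:
        z=.080 if st[i,4]<150 else .076
        v=onz(d,[ce[i]],z)[0][:2]-hub; print(st[i],ce[i].round(1),"turret deg",np.degrees(np.arctan2(v[1],v[0])-YAW)-60,np.linalg.norm(v))
a=cv2.resize(e["color"][225:325,240:440],(800,400)); b=cv2.resize(im[180:345,230:360],None,fx=1.2,fy=1.2)
cv2.imwrite("pics/locked.png",np.vstack([a,np.pad(b,((0,0),(0,800-b.shape[1]),(0,0)))]))
E
```

```text
18.75 [ 0.36295686 -0.2940941   0.06074695] 0.02046129658690548 [ 0.04717941  0.77953686 -0.08218169]
[245 233  26  28 450] [257.1 247. ] turret deg 60.700187040082696 0.1024149519729713
[272 235  10  10  78] [276.5 239.2] turret deg 62.06002965069577 0.05712563740543727
```

View pics/locked.png

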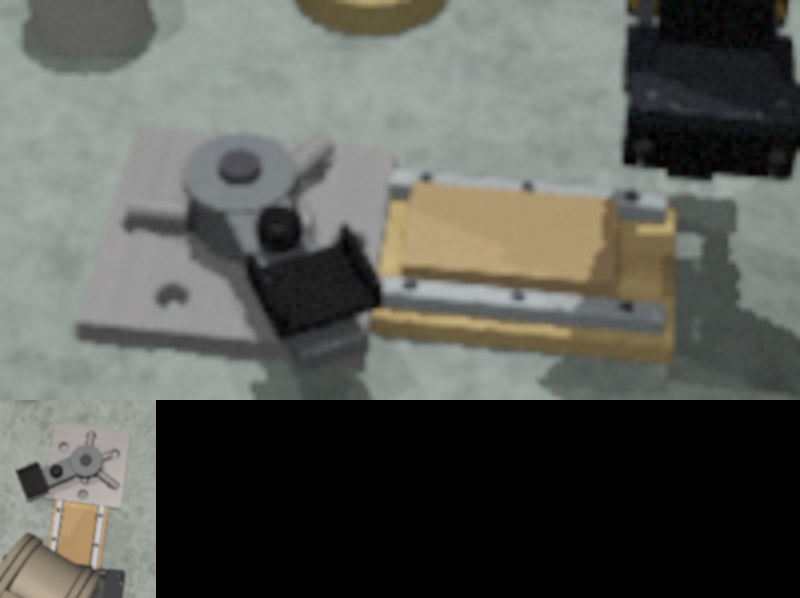

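The turret is at the new station with the knob down. The block is untouched, with its mouth-side end at crop x ≈ 615. Next is a guarded descent at the mouth, then the push.

```bash
python3 - <<'E'
from h import *
for z in (.02,0,-.010,-.015):
    manip.movel(jig(-.228,0,z),velocity=.1); f=force(4); print(z,manip.sense()["tcp_pos"].round(4),f.round(1))
    if abs(f[2])>4: print("touch"); raise SystemExit
f0=force(10); ux=np.array([np.cos(YAW),np.sin(YAW)])
x=-.226
while x<-.150:
    manip.movel(jig(x,0,-.015),velocity=.04); s=manip.sense(); f=(s["contact_force"]-f0)
    t=(s["tcp_pos"][:2]-hub)@ux
    print(round(x,4),round(t,4),round(f[:2]@ux,1),f.round(1),round(s["clock"],2))
    if f[:2]@ux<-8 and x>-.168: break
    if f[:2]@ux<-20: print("early");break
    x+=.004 if x<-.170 else .0015
E
```

```text
0.02 [ 0.3619 -0.2944  0.0206] [0.4 0.2 0. ]
0 [ 0.3614 -0.2944  0.0004] [-0.2  0.1  0.4]
-0.01 [ 0.3613 -0.2943 -0.0098] [ 0.1 -0.2 -0.1]
-0.015 [ 0.3612 -0.2942 -0.015 ] [-0.2 -0.2 -0.1]
-0.226 -0.2258 -0.0 [-0.1 -0.3  0.7] 20.93
-0.222 -0.2217 0.8 [ 0.8 -0.6 -0.5] 21.18
-0.218 -0.2177 0.2 [ 0.2 -0.2  0.2] 21.43
-0.214 -0.2137 0.1 [0.1 0.5 0.4] 21.68
-0.21 -0.2097 -0.7 [-0.6  0.7  0.7] 21.93
-0.206 -0.2057 -0.2 [-0.2  0.6  0.8] 22.18
-0.202 -0.2017 0.3 [ 0.3 -0.5 -0.2] 22.43
-0.198 -0.1977 -0.7 [-0.8 -0.9  1. ] 22.68
-0.194 -0.1937 -0.5 [-0.5  0.5  0.5] 22.93
-0.19 -0.1897 -0.8 [-0.7  0.8  0.6] 23.18
-0.186 -0.1857 0.6 [ 0.5 -0.6  0.6] 23.43
-0.182 -0.1817 -0.9 [-0.8  1.1 -0.2] 23.68
-0.178 -0.1777 -0.3 [-0.3  0.2  0.1] 23.93
-0.174 -0.1737 0.7 [ 0.8  0.8 -0.1] 24.18
-0.17 -0.1697 0.1 [0.2 0.3 0.6] 24.43
-0.1685 -0.1684 0.5 [ 0.6  0.8 -0.3] 24.68
-0.167 -0.1669 -0.1 [ 0.   1.  -0.4] 24.93
-0.1655 -0.1654 0.2 [ 0.3  0.9 -0.8] 25.18
-0.164 -0.1639 -0.2 [-0.2  0.4  0.3] 25.43
-0.1625 -0.1623 -0.1 [-0.1 -0.   0.1] 25.68
-0.161 -0.1609 0.8 [ 0.9  0.7 -0.1] 25.93
-0.1595 -0.1594 -0.3 [-0.3 -0.3  0.1] 26.18
-0.158 -0.1579 -0.1 [0.1 1.1 0.2] 26.43
-0.1565 -0.1571 -4.2 [-4.   1.7  2.4] 26.68
-0.155 -0.1572 -10.8 [-10.5   2.5   7.1] 26.93
```

It stopped firmly at tool x = −0.157, against a predicted −0.1575. I'll back off, lift and verify.

```bash
python3 - <<'E'
from h import *
manip.movel(jig(-.185,0,-.015),velocity=.05); manip.movel(jig(-.228,0,-.015),velocity=.1)
manip.movel(jig(-.228,0,.13),velocity=.15)
p=np.array(jig(-.25,-.20,.14)); manip.goto(p,quat(YAW-np.pi/2))
s=manip.sense(); print(s["clock"],s["tcp_pos"],s["contact_force"])
e=viewer.get_image("side"); d=viewer.get_image("top")
a=cv2.resize(e["color"][225:325,240:440],(800,400)); b=cv2.resize(d["color"][195:345,240:345],None,fx=4,fy=4,interpolation=cv2.INTER_CUBIC)
cv2.imwrite("pics/end_s.png",a);cv2.imwrite("pics/end_t.png",b)
E
```

```text
30.2083 [ 0.31202489 -0.48846195  0.13933031] [ 0.97473018  0.59188694 -0.07194143]
```

View pics/end_t.png

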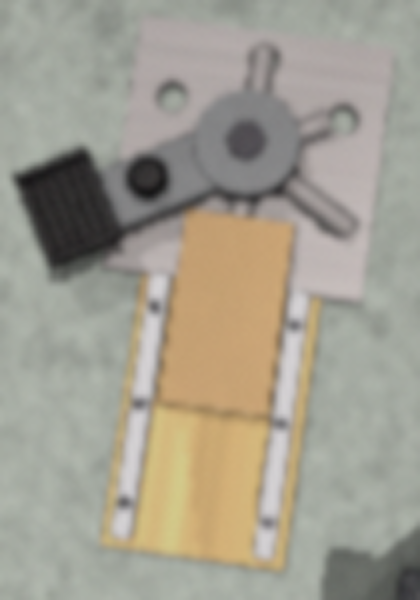

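View pics/end_s.png

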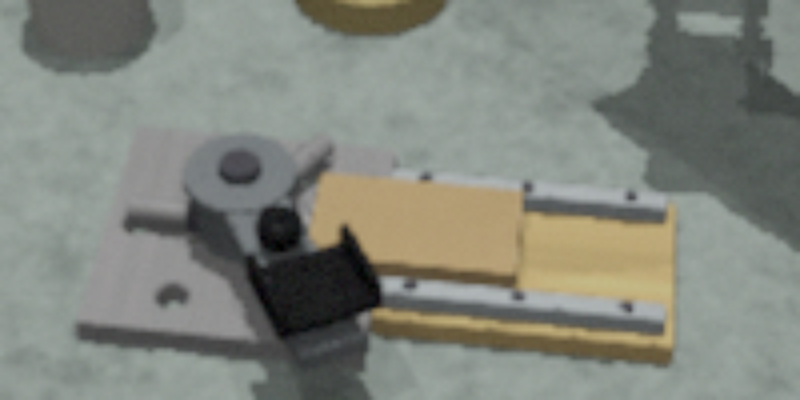

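The top view shows the block's front edge, (187,210) to (295,225), on the short rod at (242,212). Its left edge slopes 8.0°, against 7.9° for the rail, so it is square. The turret and knob are unchanged, and the robot is clear.

```bash
python3 - <<'E'
from h import *
d=viewer.get_image("top")
P=onz(d,np.array([(187,210),(295,225),(160,402),(273,420)])/4-.37+[240,195],.034)[:,:2]
print(((P.mean(0)-hub)@[np.cos(YAW),np.sin(YAW)]).round(4), manip.sense()["clock"])
manip.job_done()
E
```

```text
-0.0929 30.3583
the job is handed in; nothing more can be done
```

The job is done and handed in at 30.4 s. I pressed the pad about 12 mm, swung the turret 60° counter-clockwise, let the plunger drop into the new hole, then slid the block against the shortest rod and cleared the arm.

**Last checks:**
- **Plunger:** the pad force followed the finger all the way up, to 4.9 N with the pad nearly at the top, so the pin is in its hole. The last pictures show the knob down.
- **Block:** its measured centre is at jig x = −92.9 mm, against the wanted −93 mm. It met a firm stop (about 11 N), and its edge is parallel to the rail within about 0.1°, as read from the picture.
- **Bystanders:** nothing I did came near the model or the tape roll, but I did not measure their positions again at the end.

**Disagreements:**
- **Fingertip height:** the real fingertips were about 38 mm higher than the reported TCP. It showed in the pictures, I confirmed it by a guarded touch on the pad, and corrected for it in all later moves.
- **Camera agreement:** the side and top cameras differed by about 3–4 mm on the hub.
- **Turret angle:** the images gave 60.7° from the pad and 62.1° from the knob. I put this down to hub-position error, since the plunger dropped in.

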